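Slide the pasta die into its seat

ROBOT

A 6-joint arm with a two-finger parallel gripper is mounted at the origin on the work surface; the furniture and walls round the work are solid. World frame = base frame: x ahead of the robot, y to its left, z up, the work surface at z = 0. Lengths are in m, angles in rad, forces in N, time in s.
With the tool pointing down it reaches from about 0.275 to 0.75 m from the base axis. Payload 10.2 kg.
Tool frame: the origin (TCP) lies midway between the tips of the shut fingers; the grasp point (between the pads) lies 19 mm behind it (env.hold_point_z is the distance from the TCP to the grasp point, in m); z points along the fingers, y is the line along which they close (so a half turn about z gives the same grasp; the last joint's range is limited). The gripper opens to 85 mm and grips with 20 to 120 N. Pads are 22 mm wide; open, the fingers measure 114 mm over their backs; the gripper's body (76 mm by 85 mm) begins 54 mm behind the grasp point. The pads swing forward as they close: fully open they stand 13 mm farther back than shut.
Start: joints at [0.885, 0.313, 1.498, -0, 1.331, -0.223], TCP at [0.234, 0.47, 0.231] pointing down, gripper open.
Joint ranges: [-2.94, 2.94], [-0.97, 2.17], [0.19, 2.56], [-1.23, 4.37], [0.02, 3.11], [-2.88, 2.88]. Speed limits (rad/s): [2.39, 2.39, 3.01, 3.14, 3.14, 3.14].

INTERFACE

Orientations are given as a unit quaternion [x, y, z, w].
In Python, from bench import env, kinematics, monitor, eyes, job gives the robot as it stands. The module is installed in compiled form; this text tells all that it offers. Calls block until the motion is done:
- env.reach(position, orientation): joint-space move of the TCP to a pose.
- env.movel(position, velocity=0.15, frame=None, guard=None): straight line of the TCP; frame=None keeps the orientation; velocity is the mean speed in m/s. With guard (N) it stops when the force on the tool has changed by that much, and returns True; else False.
- env.set_joints(angles): joint-space move.
- env.release() and env.close_gripper(effort=None): open the fingers fully, or close them until they stop; effort is the grip in N (None keeps the last).
- env.hold(seconds).
- kinematics.ik(position, orientation): joint angles nearest the present ones, or None.
- monitor.sense(): the state.
- eyes.grab_frame(name): name is "scene" or "top" or "wrist"; returns a dict with "frame" (420x560x3 uint8, red, green, blue), "mtx" (3x3 intrinsics, pixels), "view" (4x4, takes a point from world to camera coordinates). Camera axes: x right, y down, z forward; pixel columns grow to the right and rows downward; lengths in m; the calibration is good to about 2 mm. A picture is of the moment at which its call begins. There is no depth.
A pose or a line that the arm cannot do raises env.MotionError and nothing moves.
- job.hand_in(): hands the job in; it is judged then, once.
The state is a dict: "clock": time; "joints": joint angles; "qvel": joint speeds; "joint_efforts": joint torques, N m; "position": TCP position; "ee_rot": TCP orientation; "contact_force": force on the tool from outside, world axes, zero at the start; "ft_torque": the same for the moment, N m; "finger_gap": opening from 0.0 (shut) to 1.0 (fully open); "gripper_force": force on a finger pad.
Only numpy, scipy, OpenCV 4.12 (cv2) and the standard library are available. Lean on these libraries where they do the work, as an engineer would, in place of code of your own. Each camera call takes 0.05 s, during which the arm holds its last target. There are 200 camera calls.

TASK

Fit the bronze pasta die into the die slide: set it down flat on the wide, open end of the slide, then slide it along the narrowing track, without lifting it again, until you feel it drop into the round seat. Where the carriage with the seat stands is not known exactly, so feel for it and go gently: as soon as the die catches in the seat stop pushing, since forcing it will ram the slide or tip the die out again. Leave the die lying flat and fully down in the seat, let go of it, and leave the garlic, lime and jars alone.

Things in the scene. Friction and masses are not known exactly. Their poses are not given: they have to be found in the camera images.
- die: Bronze pasta die: flat disc 50 mm in diameter, 8 mm thick, with a round hub (16 mm diameter, 16 mm tall) standing on the middle of its top face, 24 mm tall in all, about 0.16 kg. Origin: centre of its underside; z up through the hub. Round, so its yaw means nothing. It starts hub up on the worktop.
- slide: Die slide of a pasta press, fixed to the worktop: low grey tray 290 (its x) x 100 (y) mm, origin at the centre of its underside, z up; wide open end at -x. All rails and the end block (x = +80 to +145) have their top at z = 22.5 mm; a black clamp knob 30 mm across on the end block at x = +118 reaches z = 32.5 mm.
- landing (a point): Point on the bare metal landing of the slide's wide end where the die can be set down: slide x = -105, y = 0, z = 16.5 mm (the landing's floor, from x = -145 to -60). The side rails narrow here from about 84 mm apart at x = -145 to 52.5 mm apart at x = -60 mm.
- track (a point): Middle of the straight track (slide x = +10, y = 0, z = 16 mm): 52.5 mm wide, x = -60 to +80; its steel floor, 0.5 mm below the landing, has one round seat, 53.5 mm across, 6 mm deep, at y = 0, its centre anywhere from x = -20 to +40; not reported. Seated, the die's underside is at z = 10 mm, its disc 2 mm proud. This floor is sprung along x: it yields 1 mm per 3 N and returns.
- garlic: Bystander: bulb of garlic, about 50 mm, origin under its centre.
- lime: Bystander: lime 52x45x45 mm, origin under its centre.
- spice_jar: Bystander: small glass spice jar with a red cap, 45 mm diameter, 106 mm tall, origin at centre of its underside.
- honey_jar: Bystander: honey jar with yellow lid, 64 mm diameter, 109 mm tall, origin at centre of its underside.
Not all that is in view belongs to the job. Several things look just like the die: the one meant starts farthest from the robot's base.

How it is judged:
On the way, in this order (a step that is already met when the one before it is completed fails the run):
1. the die lies flat on the landing at the wide end of the slide (x of die in the frame of slide between -0.14 and -0.08 m and y of die in the frame of slide between -0.03 and 0.03 m and z of die in the frame of slide between 0.0145 and 0.0185 m and angle between die's own z axis and vertical below 0.06 rad), for 0.2 s.
2. the die has dropped flat into the seat (z of die in the frame of slide between 0.008 and 0.0122 m and x of die in the frame of slide between -0.026 and 0.046 m and y of die in the frame of slide between -0.004 and 0.004 m and angle between die's own z axis and vertical below 0.06 rad), for 0.2 s.
At the end, for the whole second after the job is handed in: The die lies at rest flat (within 0.06 rad) in the seat: its underside no higher than 12.2 mm above the slide's origin (10 mm when fully down), within 4 mm of the track's middle line and between x = -26 and +46 mm of the slide (all of step 2 and linear speed of die below 0.01 m/s); the robot touches nothing.
It fails at once if the die is carried over the narrow part of the track instead of being slid along it (its underside more than 10 mm above the track floor) (x of die in the frame of slide between -0.075 and 0.12 m and y of die in the frame of slide between -0.05 and 0.05 m and z of die in the frame of slide above 0.026 m).
It fails at once if beyond the landing, the robot presses or rams the die against the die slide with more than 30 N (the short knock of the die dropping into the seat by itself does not count) (x of die in the frame of slide above -0.075 m and contact force between die and slide above 30 N and contact force between the fingers and die above 15 N).
It fails at once if the robot itself presses on the die slide with more than 25 N (contact force between any of the fingers, the arm and slide above 25 N).
It fails at once if a bystander (garlic, lime, spice jar or honey jar) is moved more than 15 mm (distance of any of garlic, lime, spice_jar, honey_jar from where it was at the start of the episode above 0.015 m).
It also fails if it takes over 51 s, if anything falls off the work surface, if the arm or the gripper's body presses on something with over 40 N, if the wrist force passes 120 N, or if a joint passes its speed limit or range.

## Working session

There is one attempt and no reset: what is moved stays moved. The work goes in short steps, each a Python script; the robot and the scene stay as the last script left them, time stands still between calls to the robot, and variables do not carry over. Pictures are saved under pics/ and viewed, at most 10 in all, crops included, and the job is handed in when it is done.

```bash
mkdir -p pics
cat > h.py <<'E'
import numpy as np, cv2
from bench import env, kinematics, monitor, eyes, job
def grab(n,fn=None):
    f=eyes.grab_frame(n)
    if fn: cv2.imwrite('pics/'+fn,f['frame'][:,:,::-1])
    return f
def ray(f,u,v,z):
    V=np.array(f['view']);K=np.array(f['mtx']);R=V[:3,:3];c=-R.T@V[:3,3]
    d=R.T@np.linalg.solve(K,[u,v,1.]);return c+d*(z-c[2])/d[2]
def proj(f,p):
    V=np.array(f['view']);q=np.array(f['mtx'])@(V[:3,:3]@np.array(p)+V[:3,3]);return q[:2]/q[2]
E
python3 - <<'E'
from h import *
a=grab('top','top1.png');b=grab('scene','scene1.png')
import pickle;pickle.dump((a,b),open('f1.pkl','wb'))
s=monitor.sense();print(s['clock'],s['ee_rot'],s['contact_force'],env.hold_point_z)
E
```

```text
0.1 [ 2.29327100e-01  9.73349236e-01 -5.23006011e-04 -2.69146222e-04] [ 0.7550658   0.66158702 -0.11808439] 0.0187
```

View pics/top1.png

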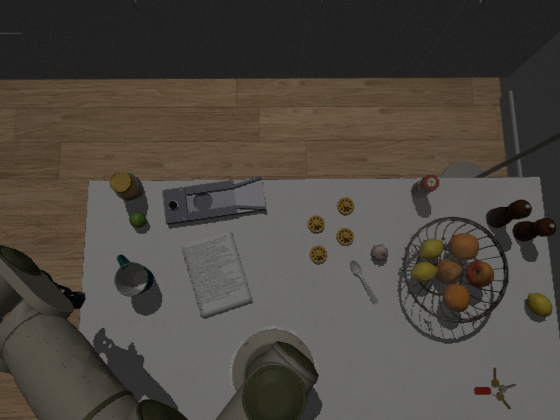

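View pics/scene1.png

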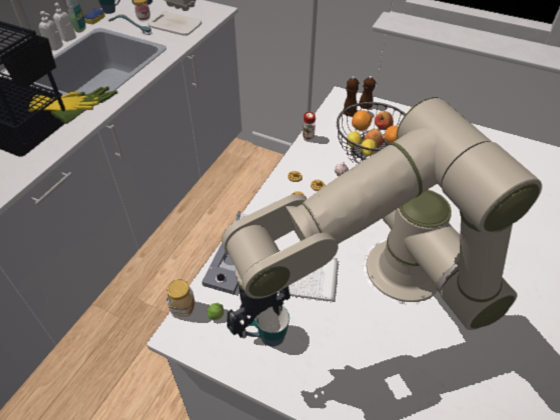

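The top view shows the slide at about (213,201), with its knob at (173,205) and its wide end at (265,195). Four bronze dies lie at (345,206), (316,224), (345,237) and (318,254). Next I'll turn these into positions.

Run:
```python
from h import *
import pickle
a,b=pickle.load(open('f1.pkl','rb'))
im=a['frame'];hsv=cv2.cvtColor(im,cv2.COLOR_RGB2HSV)
m=cv2.inRange(hsv,(10,110,60),(30,255,255))
n,l,st,c=cv2.connectedComponentsWithStats(m)
print('base px',proj(a,[0,0,0]))
for i in range(1,n):
    if 300<c[i][0]<360 and st[i][4]>30:
        p=ray(a,*c[i],0.008);print(c[i],st[i],p.round(3),np.hypot(*p[:2]).round(3))
# slide outline: dark on white
g=im.max(2);x0,y0=150,172
roi=(g[y0:235,x0:275]<110).astype(np.uint8)
cv2.imwrite('pics/crop1.png',np.hstack([cv2.resize(im[165:240,150:280,::-1],None,fx=6,fy=6,interpolation=cv2.INTER_CUBIC)])*1)
for nm,uv,z in [('knob',(173.5,205),.0325),('lime',(138,220),.02),('honey',(121,184),.1),('garlic',(379,253),.02),('spice',(430,183),.1)]: print(nm,ray(a,*uv,z).round(3))
```

```text
base px [273.56842692 371.85463167]
[345.1627907  205.18604651] [337 198  17  16 172] [ 0.463 -0.215  0.008] 0.511
[315.52       223.13142857] [308 216  16  16 175] [ 0.411 -0.127  0.008] 0.43
[344.55113636 235.96590909] [337 228  17  17 176] [ 0.373 -0.21   0.008] 0.428
[317.80851064 253.62234043] [310 246  17  17 188] [ 0.323 -0.131  0.008] 0.348
knob [0.464 0.28  0.032]
lime [0.424 0.383 0.02 ]
honey [0.51  0.407 0.1  ]
garlic [ 0.321 -0.304  0.02 ]
spice [ 0.505 -0.434  0.1  ]
```

View pics/crop1.png

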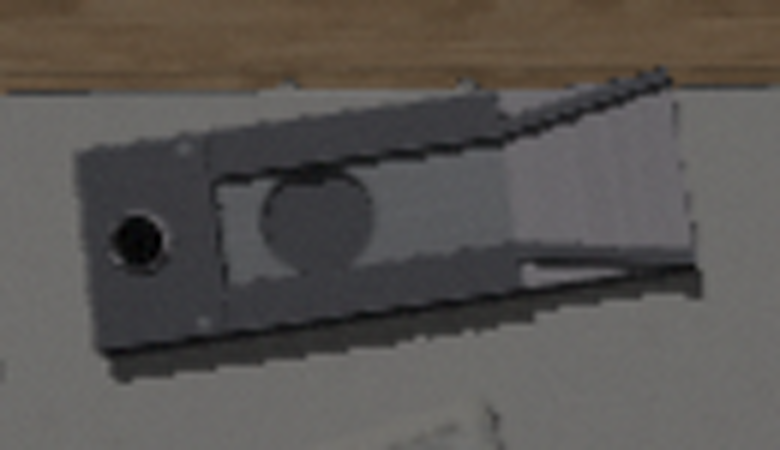

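The crop shows the slide clearly. The end block's left corners are at crop (77,155) and (100,350), the knob at (137,240), and the wide-end rail tips at (665,75) and (695,258). The dark round seat shows at about (318,222). I'll compute the slide pose, look with the wrist camera above the slide, then above the die.

```bash
cat >> h.py <<'E'
def q(t): return [np.cos(t/2),np.sin(t/2),0,0]
E
python3 - <<'E'
from h import *
import pickle
a,b=pickle.load(open('f1.pkl','rb'))
P=lambda u,v,z: ray(a,150+(u+.5)/6-.5,165+(v+.5)/6-.5,z)[:2]
e=(P(77,155,.0225)+P(100,350,.0225))/2; w=(P(663,75,.0225)+P(694,258,.0225))/2; k=P(137,240,.0325); s=P(318,222,.013)
d=e-w; L=np.linalg.norm(d); d/=L; yaw=np.arctan2(d[1],d[0]); print('L',L,'yaw',np.degrees(yaw))
o=(e+w)/2; print('o',o,'knob rel',(k-o)@d, (k-o)@[-d[1],d[0]],'seat',(s-o)@d,(s-o)@[-d[1],d[0]],'W',np.linalg.norm(P(77,155,.0225)-P(100,350,.0225)))
for t in (yaw,yaw+np.pi,yaw-np.pi,np.pi,0): print(np.degrees(t),kinematics.ik([*(o-0.1*d),.2],q(t)),kinematics.ik([.463,-.215,.2],q(t)))
p=[*(o+0.0*d)+[-.05,0],.30]
env.reach(p,q(np.radians(153))); f1=grab('wrist','w1.png')
env.reach([.42,-.215,.2],q(np.pi)); f2=grab('wrist','w2.png')
pickle.dump((f1,f2),open('f2.pkl','wb')); print(monitor.sense()['clock'])
cv2.imwrite('pics/w12.png',cv2.resize(np.hstack([f1['frame'],f2['frame']])[:,:,::-1],(800,300),interpolation=cv2.INTER_AREA))
E
```

```text
L 0.2853772706509757 yaw 97.93400595795048
o [0.48156934 0.16735715] knob rel 0.11706686861517984 -3.151846018675997e-05 seat 0.03383261420842397 -0.0003947103027291989 W 0.09622594903383352
97.93400595795048 [-9.76803824e-02  2.85458047e-01  1.61929376e+00 -4.44089210e-16
  1.23684085e+00 -2.36154909e-01] [-6.64574940e-01  3.07855447e-01  1.58898922e+00 -4.44089210e-16
  1.24474798e+00 -8.03049467e-01]
277.9340059579505 None [-6.64574940e-01  3.07855447e-01  1.58898922e+00 -4.44089210e-16
  1.24474798e+00  2.33854319e+00]
-82.06599404204952 None [-6.64574940e-01  3.07855447e-01  1.58898922e+00 -4.44089210e-16
  1.24474798e+00  2.33854319e+00]
180.0 [-9.76803824e-02  2.85458047e-01  1.61929376e+00 -4.44089210e-16
  1.23684085e+00 -1.66847671e+00] [-6.64574940e-01  3.07855447e-01  1.58898922e+00 -4.44089210e-16
  1.24474798e+00 -2.23537127e+00]
0.0 [-9.76803824e-02  2.85458047e-01  1.61929376e+00 -4.44089210e-16
  1.23684085e+00  1.47311594e+00] [-6.64574940e-01  3.07855447e-01  1.58898922e+00 -4.44089210e-16
  1.24474798e+00  9.06221387e-01]
3.0417
```

View pics/w12.png

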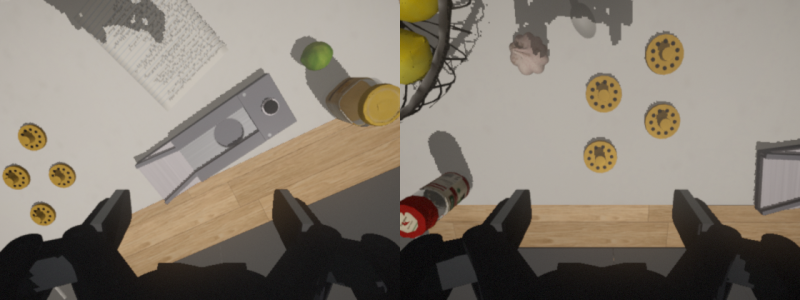

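The wrist views show the target die at full-resolution pixel (280,217), with the other dies clear of it. The slide lies roughly from (190,255) to (400,130). I'll refine both.

Run:
```python
from h import *
import pickle
f1,f2=pickle.load(open('f2.pkl','rb'))
im=f2['frame'];m=cv2.inRange(cv2.cvtColor(im,cv2.COLOR_RGB2HSV),(10,110,60),(30,255,255))
m=cv2.morphologyEx(m,cv2.MORPH_CLOSE,np.ones((9,9)))
for c in cv2.findContours(m,0,1)[0]:
    if cv2.contourArea(c)<800: continue
    (u,v),(A,B),_=cv2.fitEllipse(cv2.convexHull(c)); p=ray(f2,u,v,.008); print((u,v),(A,B),p.round(4))
cv2.imwrite('pics/w1c.png',cv2.resize(f1['frame'][85:295,175:435,::-1],None,fx=2.8,fy=2.8,interpolation=cv2.INTER_CUBIC))
```

```text
(280.03961181640625, 218.9392852783203) (44.2097282409668, 46.04310607910156) [ 0.4585 -0.2164  0.008 ]
(366.9695739746094, 169.44677734375) (46.83620071411133, 49.44722366333008) [ 0.4061 -0.1292  0.008 ]
(284.8030090332031, 130.94400024414062) (49.56303024291992, 50.9066162109375) [ 0.3684 -0.2117  0.008 ]
(370.03521728515625, 75.60086059570312) (51.55720901489258, 56.99591064453125) [ 0.3182 -0.1328  0.008 ]
(7.100124359130859, 79.02798461914062) (75.44795989990234, 77.53578186035156) [ 0.3215 -0.4699  0.008 ]
(22.373699188232422, 11.458617210388184) (38.565582275390625, 64.68177032470703) [ 0.2656 -0.4433  0.008 ]
```

View pics/w1c.png

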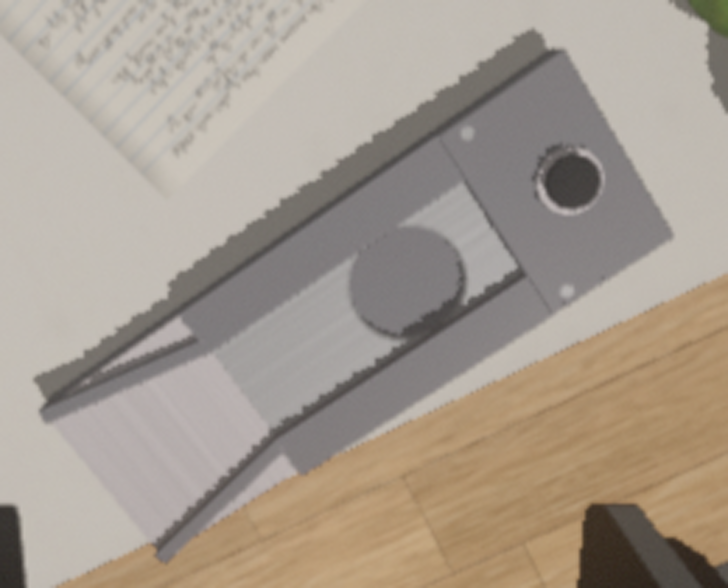

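The crop shows the block corners at (562,50) and (672,237), the rail tips at (43,405) and (163,552), the knob at (571,179) and the seat at about (407,280). Next I'll compute the slide pose from these and grasp the die by its hub.

Run:
```python
from h import *
import pickle
f1,f2=pickle.load(open('f2.pkl','rb'))
P=lambda u,v,z: ray(f1,175+(u+.5)/2.8-.5,85+(v+.5)/2.8-.5,z)[:2]
e=(P(562,50,.0225)+P(672,237,.0225))/2; w=(P(43,405,.0225)+P(163,552,.0225))/2; k=P(571,179,.0325); s=P(407,281,.014)
d=e-w; L=np.linalg.norm(d); d/=L; n=np.array([-d[1],d[0]]); print('L',L,'W',np.linalg.norm(P(562,50,.0225)-P(672,237,.0225)),'yaw',np.degrees(np.arctan2(d[1],d[0])))
o=e-.145*d;print('o',o,(e+w)/2,'knob',(k-o)@d,(k-o)@n,'seat',(s-o)@d,(s-o)@n)
Q=q(np.pi)
env.reach([.460,-.216,.07],Q)
print(env.movel([.460,-.216,.013],velocity=.08,guard=6))
env.close_gripper(25); s1=monitor.sense(); print(s1['position'],s1['finger_gap'],s1['gripper_force'])
env.movel([.460,-.216,.12],velocity=.15)
s1=monitor.sense(); print(s1['clock'],s1['finger_gap'],s1['contact_force'],s1['gripper_force'])
grab('scene','s2.png')
```

```text
L 0.2831005089999006 W 0.09764330722574083 yaw 97.30062721650114
o [0.47732288 0.1648518 ] [0.47688451 0.16827357] knob 0.11911629143258905 0.0018273534728984414 seat 0.03601448952064655 -0.0011281391833143073
False
[ 0.46006235 -0.21600175  0.01317541] 0.1701676262756503 24.34116393327713
6.0083 0.1695073346515164 [ 0.03846064  0.20021045 -1.1592305 ] 24.396617710590363
```

```bash
cat >> h.py <<'E'
o=np.array([.478,.1665]); yaw=np.radians(97.5); d=np.array([np.cos(yaw),np.sin(yaw)]); n=np.array([-d[1],d[0]])
S=lambda x,y,z:[*(o+x*d+y*n),z]
E
python3 - <<'E'
from h import *
import pickle
Q=q(yaw)
env.reach(S(-.112,0,.08),Q)
print(env.movel(S(-.112,0,.034),velocity=.08,guard=6))
print(env.movel(S(-.112,0,.0285),velocity=.01,guard=4))
s1=monitor.sense(); print(s1['position'],s1['contact_force'])
env.release(); env.hold(.2)
env.movel(S(-.112,0,.10),velocity=.15)
env.reach(S(-.20,0,.16),Q)
f=grab('wrist','w3.png');pickle.dump(f,open('f3.pkl','wb')); print(monitor.sense()['clock'])
t=grab('top','top3.png')
E
```

```text
False
True
[0.49269472 0.0554354  0.02963662] [ 0.36282647 -0.16417178  4.23468646]
11.0583
```

View pics/w3.png

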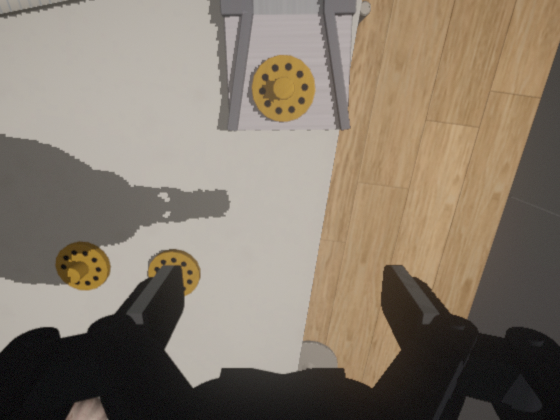

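The die sits on the landing at (283,88), between rail tips at (235,129) and (344,129), with the track's mouth at about (253,12) and (326,12). I'll use this for the centreline.

Run:
```python
from h import *
import pickle
f=pickle.load(open('f3.pkl','rb'))
R=lambda u,v,z:((lambda p:((p-o)@d*1e3,(p-o)@n*1e3))(ray(f,u,v,z)[:2]))
for nm,a in dict(tipL=(232,129,.0225),tipR=(347,128,.0225),mouthL=(253,12,.0225),mouthR=(326,12,.0225),disc=(283,88,.0245),hub=(284,86,.0405)).items(): print(nm,np.round(R(*a),1))
```

```text
tipL [-144.2   43.1]
tipR [-143.5  -49.7]
mouthL [-60.2  24. ]
mouthR [-60.2 -29.7]
disc [-113.1    1.9]
hub [-112.5    1.2]
```

The slide's centreline is about 3 mm to -y of my frame, so I'll shift it. Next I'll shut the fingers and push the hub from behind with a gentle guard.

```bash
cat >> h.py <<'E'
o=o-.003*n
E
python3 - <<'E'
from h import *
Q=q(yaw)
env.close_gripper(20)
env.reach(S(-.155,0,.06),Q)
print(env.movel(S(-.155,0,.028),velocity=.06,guard=5))
f0=monitor.sense()['contact_force']
for x in np.r_[-.135,np.arange(-.12,.045,.015)]:
    g=env.movel(S(x,0,.028),velocity=.025,guard=4)
    s=monitor.sense(); p=s['position'][:2]-o
    print(round(s['clock'],2),g,(p@d*1e3).round(1),(p@n*1e3).round(1),(s['contact_force']-f0).round(2))
    if g: break
grab('wrist','w4.png')
E
```

```text
False
14.03 False -135.1 -0.0 [ 0.8  -0.19 -0.14]
14.78 False -119.9 -0.0 [-0.69 -0.57 -0.26]
15.53 False -104.9 -0.0 [ 0.23 -0.85 -1.15]
16.27 False -89.9 0.1 [-0.46  0.1  -0.64]
17.02 False -74.9 0.2 [ 0.03 -0.84 -0.39]
17.77 False -59.9 -0.0 [ 1.04 -0.09 -0.13]
18.52 False -44.9 0.0 [ 0.16 -0.1  -0.06]
19.27 False -29.9 0.0 [ 0.65 -0.56 -0.13]
20.02 False -15.0 0.0 [ 0.88 -0.81 -0.29]
20.77 False 0.1 0.1 [ 0.89 -0.95  0.48]
21.52 False 15.1 -0.0 [-0.07  0.09 -0.32]
21.82 True 17.5 -0.2 [ 1.33 -2.86  0.95]
```

View pics/w4.png

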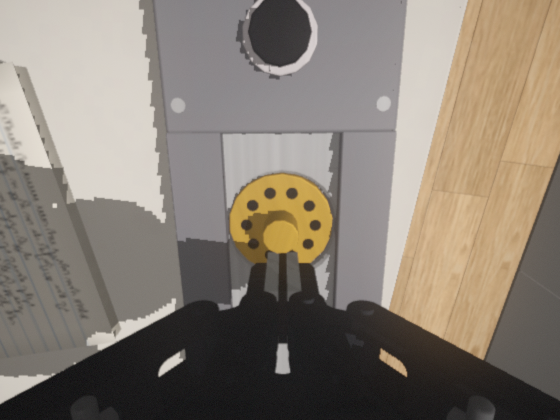

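The push stopped at a predicted die x of about 36, which is the seat. The die is at (281,220) in the image. I'll back off and check that it has dropped.

Run:
```python
from h import *
import pickle
env.movel(S(-.01,0,.028),velocity=.05)
env.movel(S(-.03,0,.10),velocity=.15)
f=grab('wrist','w5.png'); b=grab('scene','s5.png'); t=grab('top','t5.png'); pickle.dump((f,b,t),open('f5.pkl','wb'));s=monitor.sense();print(s['clock'],s['contact_force'])
for nm,F in (('w',f),('t',t)):
    im=F['frame'];m=cv2.inRange(cv2.cvtColor(im,cv2.COLOR_RGB2HSV),(10,110,40),(30,255,255))
    m=cv2.morphologyEx(m,cv2.MORPH_CLOSE,np.ones((9,9)) if nm=='w' else np.ones((3,3)))
    for c in cv2.findContours(m,0,1)[0]:
        if cv2.contourArea(c)<80: continue
        (u,v),(A,B),_=cv2.fitEllipse(cv2.convexHull(c)); p=ray(F,u,v,.018)[:2]-o
        if abs(p@n)<.02 and abs(p@d)<.1: print(nm,(u,v),(A,B),p@d*1e3,p@n*1e3, 'exp dia px at z=.018/.024', [np.linalg.norm(proj(F,S(.035,.025,z))-proj(F,S(.035,-.025,z))) for z in (.018,.024)])
c=f['frame'][:300,130:430]
cv2.imwrite('pics/c5.png',cv2.resize(c[:,:,::-1],(600,600),interpolation=cv2.INTER_CUBIC))
```

```text
23.375 [ 0.22512322 -0.34705394 -0.49471794]
w (282.2686462402344, 118.18008422851562) (76.93675994873047, 78.47960662841797) 36.444940877757354 2.529141901927409 exp dia px at z=.018/.024 [np.float64(77.82790748615555), np.float64(79.94944700984011)]
```

View pics/c5.png

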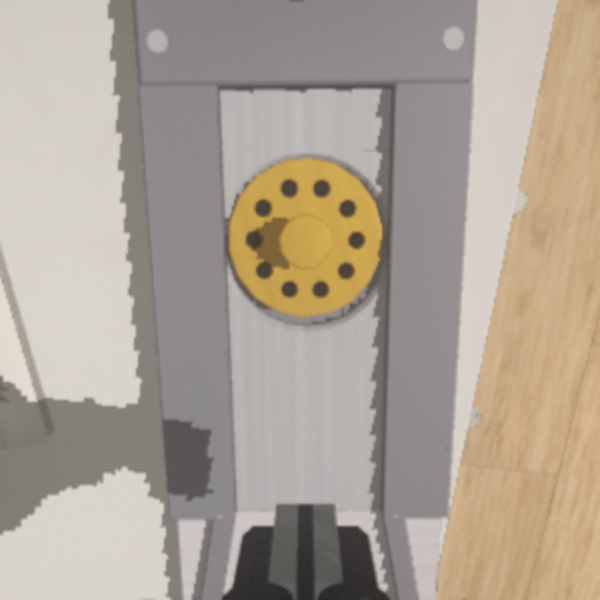

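The crop shows the die lying flat inside the seat, with the rim visible around it. Its apparent diameter (77–78 px) matches z = 18 mm. I'll confirm with a light touch on the hub top, which should be at 34 mm if seated and 40 mm if not, then hand in.

Run:
```python
from h import *
env.movel(S(.0365,.002,.06),velocity=.1); env.hold(.2)
g=env.movel(S(.0365,.002,.032),velocity=.015,guard=3)
s=monitor.sense();z=s['position'][2];print(g,z,s['contact_force'])
env.movel(S(.0365,.002,.12),velocity=.1); env.hold(.5)
print(monitor.sense()['clock'])
if g and z<.0365: print(job.hand_in())
```

```text
True 0.034037145143526515 [-0.67356857 -0.18392539  4.90540178]
27.5667
the job is handed in; nothing more can be done
None
```

The die lies flat and fully down in the seat at about slide x = +36 mm (hub top felt at 34.0 mm, as expected when seated), the gripper is clear of it, and the job was handed in at about 28 s of the 51 s allowed; no verdict was returned.

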